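# Bowl under the mill, then throw the release lever

### The arm

A 7-joint arm with a two-finger parallel gripper is mounted at the origin on the work surface. World frame = base frame: x ahead of the robot, y to its left, z up, the work surface at z = 0. Lengths are in m, angles in rad, forces in N, time in s.
With the tool pointing down it reaches from about 0.425 to 0.875 m from the base axis. Payload 4.7 kg.
Tool frame: the origin (TCP) lies at the very end of the fingers, on their centre line; the grasp point (between the pads) lies 19 mm behind it; y points along the fingers, x is the direction in which the jaws open and shut, and the axes are right-handed (so a half turn about y gives the same grasp; the last joint's range is limited). The gripper opens to 87 mm and grips with 3 to 60 N. Pads are 19 mm wide; open, the fingers measure 117 mm over their backs; the gripper's body (75 mm by 190 mm) begins 51 mm behind the grasp point.
Start: joints at [-1.17, 0.321, -0.07, 1.45, 0.023, 1.371, -0.057], TCP at [0.245, 0.602, 0.223] pointing down, gripper open.
Joint ranges: [-2.86, 2.86], [-0.3, 2.09], [-1.38, 1.24], [0.06, 2.45], [-1.56, 4.7], [0.09, 2.05], [-2.69, 2.69]. Speed limits (rad/s): [2.57, 2.57, 3.14, 3.14, 3.14, 3.14, 3.14].

### API

Orientations are given as a unit quaternion [x, y, z, w].
In Python, from bench import state, capture, hand_in gives the robot as it stands.
- The arm moves only by the tool play_rows, never from a script. Its argument "series" is a list of rows, each a list of 6 numbers: the shift along the tool's x, y, z in m, then the turn, a rotation vector about the tool's x, y, z in rad. A call has 1 to 8 rows; each row shifts and turns the pose as measured when the row begins, along the tool's axes as they then stand; what a row does not reach is not made up. A row lasts 1/10 s, in which the tool goes at most 50 mm and 8.59 degrees, less where a joint would pass 70% of its speed; a pose out of reach is approached as far as the arm can. A call with a gripper value outside its range is refused whole. "jaw" is the closure in counts, from 0 (fully open) to 255 (shut), set as the call begins (left out, the last holds). The fingers move at their own pace and stop on an object; "force" is the grip in N (left out, the last holds). Time passes only in rows, so rows that do not move let the fingers close. It gives the time, the measured TCP pose, the force and the opening at its end, in the units of the state.
- state(): the state, without advancing time (a new reading comes with each control period).
- capture(name): name is "side" or "top" or "wrist"; returns a dict with "frame" (480x640x3 uint8, blue, green, red), "fx", "fy", "cx", "cy" (pixels), "k1" (the pictures are not rectified: a ray, as slopes to the right and down, at radius r is drawn at 1 + k1 r^2 times it, then the intrinsics apply), "world_to_cam" (4x4, takes a point from world to camera coordinates). Camera axes: x right, y up, looking along -z (the intrinsics and any distortion apply to the point x, -y, -z); pixel columns grow to the right and rows downward; lengths in m; the calibration is good to about 2 mm. A picture is of the moment at which its call begins. There is no depth.
- hand_in(): hands the job in, once; it reports no verdict.
The state is a dict: "time_s": time; "joint_positions": joint angles; "qd": joint speeds; "effort": joint torques, N m; "eef_pos": TCP position; "tool_rot": TCP orientation; "ft_force": force on the tool from outside, world axes, zero at the start; "moment": the same for the moment, N m; "grip_width": finger opening in m.
Only numpy, scipy, OpenCV 4.12 (cv2) and the standard library are available. Lean on these libraries where they do the work, as an engineer would, in place of code of your own. Each camera call takes 0.05 s, during which the arm holds its last target.

### The job

Get the hand mill ready to empty: with the fingertips push the aluminium bowl along the slab until it stands centred under the mill's spout, and only then push the small release lever on top of the mill over its centre so that it snaps down to its other stop. The bowl is only pushed, never lifted or tipped, and the dish, the mug and the pestle stay where they are. Finish clear of everything.

Things in the scene. Friction and masses are not known exactly. Their poses are not given: they have to be found in the camera images.
- mill: Steel hand-crank mill, fixed, yawed up to 15 degrees. Origin: on the slab under its middle. Own +y: along its level barrel (axis 150 mm up, radius 48) towards the spout, roughly the robot's left; +x roughly away from the robot; +z up. Foot 130 x 130 x 12 mm centred at own y -30. Crank at own y -100 to -225, reaching 115 mm round the barrel axis. Release lever on top at own y 70.
- hopper_rim (a point): Centre of the mill's open funnel hopper at its rim, 255 mm above the slab, at the mill's own y -35; rim radius 58 mm. Keep clear of it when working at the lever.
- spout (a point): Centre of the open lower end of the spout pipe (44 mm across), 85 mm above the slab, at the mill's own y 150. The bowl's centre belongs straight below it.
- lever_tip (a point): Centre of the 18 mm ball at the end of the release lever, a 10 mm steel rod. The lever turns about a level axle parallel to the mill's own y, at own x 0, y 70, 208 mm up; the ball is 80 mm from the axle. Two bracket cheeks (30 mm along x, outer faces 34 mm apart) hold the axle and reach 222 mm up.
- release_lever (a joint): Lever angle, rad. 0: shut, leaning 0.35 rad (20 degrees) from upright towards the mill's own -x (the robot's side); 0.35: upright, dead centre; 0.70: open, leaning 0.35 rad towards own +x. An over-centre spring holds it at either end stop and snaps it on once past upright; about 3 to 6 N across the ball starts it.
- bowl: Loose round aluminium bowl, the wider vessel, 140 mm across its rim, 100 mm across its flat underside, 45 mm high, wall 3 mm, about 0.2 kg, open upward. Origin: centre of its underside. It stands to the mill's spout side (the robot's left) and slides on the concrete.
- dish: Loose shallow clay dish, 116 mm across, 28 mm high; leave it alone. Origin: centre of its underside.
- mug: Loose white plastic mug, 80 mm across, 90 mm high, handle at its own +y; leave it alone. Origin: centre of its underside.
- pestle: Loose wooden pestle lying on its side, 160 mm long along its own x, 40 mm thick; leave it alone. Origin: under its middle, on the slab.
Things that resemble listed ones, but are neither listed nor needed, are in the scene too. What is meant by the bowl is not black or yellow, and is the smaller of those in its own colour.

How it is judged:
By the outcome, as a careful person would: the job done as asked, in the order asked, and still so for the second after the job is handed in, with the robot touching nothing.
It also fails if it takes over 61 s, if anything falls off the work surface, if the arm or the gripper's body presses on something with over 40 N, if the wrist force passes 120 N, or if a joint passes its speed limit or range.

## Working session

There is one attempt and no reset: what is moved stays moved. The work goes in short steps, Python scripts to look and compute and a tool call to move; the robot and the scene stay as the last step left them, time stands still between calls to the robot, and variables do not carry over. Pictures are saved under pics/ and viewed, and the job is handed in when it is done.

Besides the shell and the picture viewer there is one more tool, called after "Call:" as a command line: name --pt "numbers of a row" for each row, then --argument value for the rest. play_rows: Moves the arm, as the interface text tells. Its arguments: {"type":"object","properties":{"series":{"type":"array"},"jaw":{"type":"number"},"force":{"type":"number"}},"required":["series"]}

```bash
mkdir -p pics; ls; python3 - <<'E'
from bench import state,capture
import cv2,json,pickle
s=state();print(s)
for n in["side","top","wrist"]:
    c=capture(n);cv2.imwrite(f"pics/{n}0.png",c["frame"]);pickle.dump(c,open(f"{n}0.pkl","wb"))
    print(n,c["fx"],c["fy"],c["cx"],c["cy"],c["k1"]);print(c["world_to_cam"])
E
```

```text
pics
{'time_s': 0.0, 'joint_positions': array([-1.16989492,  0.32183055, -0.07009539,  1.45167995,  0.02262904,
        1.37076651, -0.05686117]), 'qd': array([ 0.00049519,  0.0024164 ,  0.00013403,  0.00058655, -0.00084695,
       -0.00120444, -0.00077406]), 'effort': array([-5.05037278e-04, -4.91292286e+01, -4.03987644e-01, -3.12525845e+01,
       -6.39721518e-02,  4.38476563e-02,  1.37228412e-04]), 'eef_pos': array([0.24504181, 0.6014527 , 0.2214542 ]), 'tool_rot': array([ 0.58716898,  0.39407301, -0.39513577, -0.58635039]), 'ft_force': array([-0.204161  , -1.004109  ,  0.10147137]), 'moment': array([ 0.02136789, -0.03057161, -0.00931873]), 'grip_width': 0.08684528500326237}
side 484.6194974640687 484.6194974640687 313.71802544782605 243.14285792264707 -0.1125560773520715
[[ 0.94748928 -0.31958015  0.01151436 -0.52104871]
 [ 0.19406534  0.60323598  0.77359227 -0.32697915]
 [-0.25417061 -0.73073585  0.63357906 -0.88022769]
 [ 0.          0.          0.          1.        ]]
top 497.01851754098936 497.01851754098936 316.74682911028214 240.261861648513 -0.14022515511765227
[[ 0.0289812  -0.9995586  -0.00653364  0.11336373]
 [ 0.99821624  0.02859973  0.05240597 -0.57472334]
 [-0.05219598 -0.00804077  0.99860449 -1.3867098 ]
 [ 0.          0.          0.          1.        ]]
wrist 410.0784739552301 410.0784739552301 317.98494402702994 233.2123049917766 -0.03806185751758309
[[ 3.77310049e-01  9.26086571e-01 -8.88119315e-04 -6.48904123e-01]
 [-8.83427046e-01  3.59641484e-01 -3.00357550e-01  3.74567169e-02]
 [-2.77837690e-01  1.14112511e-01  9.53826270e-01 -3.90391307e-01]
 [ 0.00000000e+00  0.00000000e+00  0.00000000e+00  1.00000000e+00]]
```

View pics/top0.png

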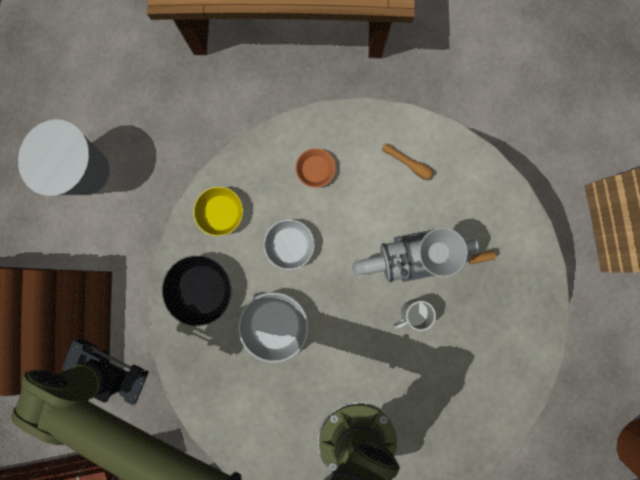

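View pics/side0.png

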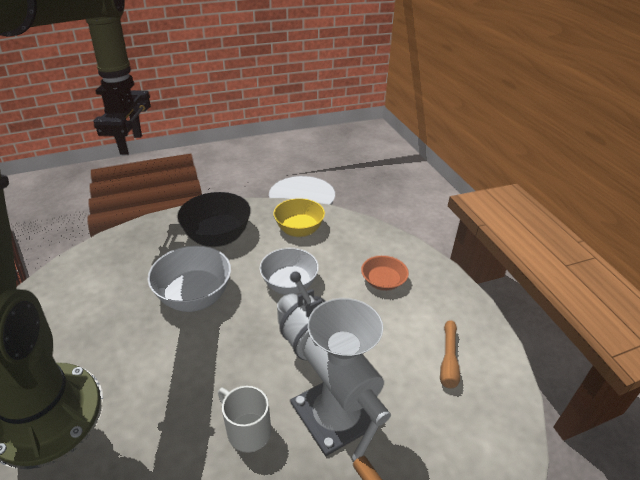

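View pics/wrist0.png

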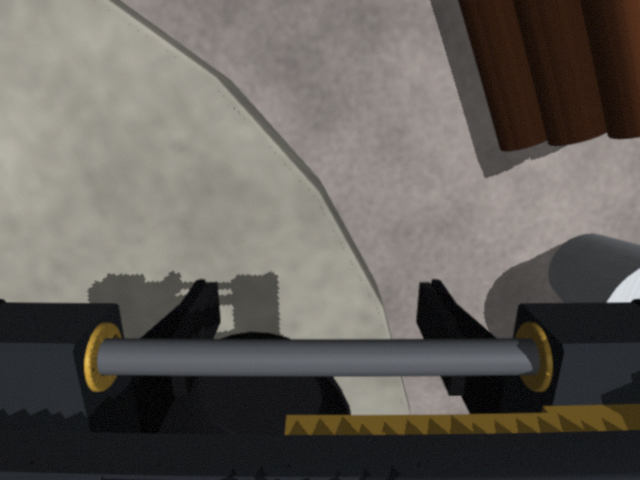

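The aluminium bowl is the small grey one, at about (289,244) in the top view and (289,272) in the side view; the larger grey one at (273,327) is a decoy. In the top view the mill's hopper is at about (443,253) and the spout at about (358,268), with the lever in between. The start pose has the gripper at far left.

```bash
cat > h.py <<'E'
import numpy as np,cv2,pickle
def load(n): return pickle.load(open(n+".pkl","rb"))
def K(c): return np.array([[c["fx"],0,c["cx"]],[0,c["fy"],c["cy"]],[0,0,1]]),np.array([c["k1"],0,0,0,0])
def ray(c,uv):
    k,d=K(c);p=cv2.undistortPoints(np.array(uv,float).reshape(-1,1,2),k,d).reshape(-1,2)
    T=c["world_to_cam"];R=T[:3,:3];o=-R.T@T[:3,3]
    v=np.c_[p[:,0],-p[:,1],-np.ones(len(p))]@R
    return o,v/np.linalg.norm(v,axis=1,keepdims=True)
def plane(c,uv,z):
    o,v=ray(c,uv);return o+v*((z-o[2])/v[:,2:3])
def proj(c,P):
    k,d=K(c);T=c["world_to_cam"];q=np.atleast_2d(P)@T[:3,:3].T+T[:3,3]
    q=q*[1,-1,-1];return cv2.projectPoints(q,np.zeros(3),np.zeros(3),k,d)[0].reshape(-1,2)
def tri(c1,u1,c2,u2):
    o1,v1=ray(c1,u1);o2,v2=ray(c2,u2);v1=v1[0];v2=v2[0]
    A=np.c_[v1,-v2];t=np.linalg.lstsq(A,o2-o1,rcond=None)[0]
    a=o1+t[0]*v1;b=o2+t[1]*v2;return (a+b)/2,np.linalg.norm(a-b)
def crop(c,x0,y0,x1,y1,s,fn): cv2.imwrite(fn,cv2.resize(c["frame"][y0:y1,x0:x1],None,fx=s,fy=s,interpolation=cv2.INTER_CUBIC))
E
python3 - <<'E'
from h import *
t=load("top0");s=load("side0")
crop(t,250,200,510,350,3,"pics/topc.png");crop(s,240,230,420,480,2.4,"pics/sidec.png")
E
```

```text
(no output)
```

View pics/topc.png

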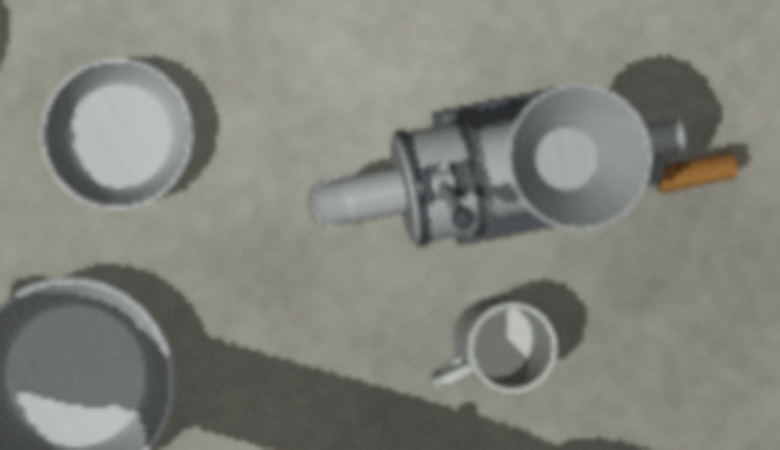

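View pics/sidec.png

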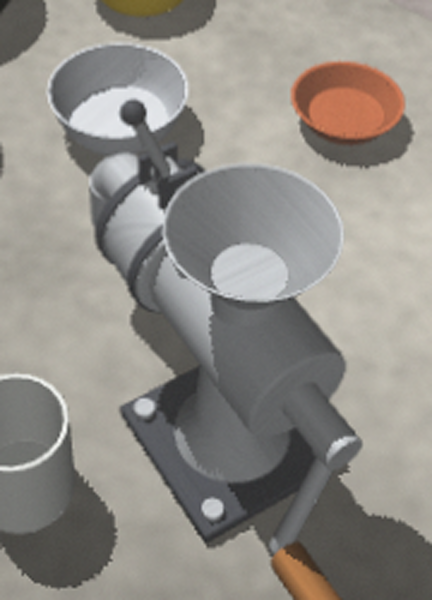

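```bash
python3 - <<'E'
from h import *
t=load("top0");s=load("side0")
f=lambda u,x0,y0,k:[(u[0]+.5)/k-.5+x0,(u[1]+.5)/k-.5+y0]
T=lambda *u:f(u,250,200,3);S=lambda *u:f(u,240,230,2.4)
# bowl: mask brightness vs slab is weak; use rim points by hand
for nm,pts,z in[("bowl",[(118,59),(44,133),(192,133),(118,208)],.045),("hop",[(581,85),(511,157),(652,157),(581,229)],.255),("mug",[(513,302),(468,347),(558,347),(513,393)],.09)]:
    P=plane(t,[T(*p) for p in pts],z);print(nm,P.mean(0),np.linalg.norm(P[0]-P[3]),np.linalg.norm(P[1]-P[2]))
P=plane(s,[S(49,88),(S(188,88)),S(118,44)],.045);print("bowl side",P[:2].mean(0),np.linalg.norm(P[0]-P[1]),P)
print("hop tri",tri(t,T(581,157),s,S(252,234)))
print("ball",tri(t,T(465,217),s,S(134,112)))
print("spout top-ish end",plane(t,[T(309,206)],.107))
print("foot",plane(s,[S(121,408),S(208,545),],.012))
# red dish
for c,n in((t,"top"),(s,"side")):
    hsv=cv2.cvtColor(c["frame"],cv2.COLOR_BGR2HSV)
    m=cv2.inRange(hsv,(3,130,120),(14,255,255));k,l,st,ce=cv2.connectedComponentsWithStats(m)
    for i in range(1,k):
        if st[i,4]>150: print(n,st[i],ce[i],plane(c,[ce[i]],.02))
E
```

```text
bowl [0.55699136 0.20602363 0.045     ] 0.13739684398498728 0.13651391591596868
hop [ 0.53964032 -0.17106986  0.255     ] 0.11305307732103406 0.1125935813677284
mug [ 0.37428573 -0.15413587  0.09      ] 0.08105499707161257 0.08107284411266497
bowl side [0.55948748 0.21290505 0.045     ] 0.13748496494624163 [[0.49405806 0.23398868 0.045     ]
 [0.6249169  0.19182142 0.045     ]
 [0.5781591  0.2781882  0.045     ]]
hop tri (array([ 0.53922342, -0.17036581,  0.25579658]), np.float64(0.0006825056742892398))
ball (array([ 0.49074769, -0.07405038,  0.28919453]), np.float64(0.0005307432298677122))
spout top-ish end [[0.49522061 0.03253613 0.107     ]]
foot [[ 0.46400835 -0.1144094   0.012     ]
 [ 0.49062565 -0.24389621  0.012     ]]
top [297 149  38  38 962] [318.02390852 166.8991684 ] [[0.77982803 0.1322615  0.02      ]]
side [203   1  32  12 273] [218.68864469   7.02197802] [[0.85079772 2.94765951 0.02      ]]
side [272   0  30   7 187] [285.58823529   2.65775401] [[1.32431265 2.92177766 0.02      ]]
side [ 422    0  203  100 1164] [524.20876289  47.94329897] [[2.34915736 1.59708868 0.02
[... 6072 characters left out ...]
] [[0.34609253 1.14653224 0.02      ]]
side [ 65 122  29  12 173] [ 78.85549133 127.1849711 ] [[0.02418763 1.24063157 0.02      ]]
side [  0 133  29  11 209] [ 13.66985646 137.9569378 ] [[-0.21907457  1.24056429  0.02      ]]
side [ 51 135  32  11 210] [ 66.0047619 139.9      ] [[-0.01673764  1.14550595  0.02      ]]
side [ 17 140  32  12 225] [ 32.2        145.61333333] [[-0.13778598  1.1449442   0.02      ]]
side [ 362  256   46   32 1048] [385.94561069 271.91984733] [[0.78493982 0.14786076 0.02      ]]
side [441 321  17  59 602] [449.410299   353.40033223] [[ 0.80480256 -0.11960255  0.02      ]]
side [354 459  27  21 267] [365.71535581 470.86891386] [[ 0.54318188 -0.2926589   0.02      ]]
```

```bash
cat >> h.py <<'E'
from scipy.spatial.transform import Rotation as Ro
def axes(px,tilt_dir,tilt):
    "tool frame: x=px (horizontal), y=pointing: down tipped by tilt so that the finger tips lead along tilt_dir"
    y=np.array([0,0,-1.])*np.cos(tilt)+np.array(tilt_dir)*np.sin(tilt)
    x=np.array(px);x=x-y*(x@y);x/=np.linalg.norm(x);return np.c_[x,y,np.cross(x,y)]
def go(s,P,Rt):
    R=Ro.from_quat(s["tool_rot"]).as_matrix()
    d=R.T@(np.array(P)-s["eef_pos"]);w=Ro.from_matrix(R.T@Rt).as_rotvec()
    print("shift(tool)",np.round(d,4),"turn",np.round(w,4),np.round(np.linalg.norm(d),3),np.round(np.degrees(np.linalg.norm(w)),1))
psi=np.radians(11.9);mx=np.array([np.cos(psi),np.sin(psi),0]);my=np.array([-np.sin(psi),np.cos(psi),0])
spout=np.array([.5013,.0105,0]);
E
python3 - <<'E'
from h import *
from bench import state
s=state();R=Ro.from_quat(s["tool_rot"]).as_matrix();print(np.round(R,3))
b=np.array([.557,.206,0]);u=spout-b;u/=np.linalg.norm(u);p=np.array([-u[1],u[0],0]);print("u",u,"p",p)
for sg in(1,-1):go(s,b-u*.115+[0,0,.2],axes(p*sg,u,.17))
print(b-u*.115)
t=load("top0")
print(proj(t,[[*spout[:2],.085],[.557,.206,0]]))
for n,z in(((273,327),.06),((218,211),.045),((197,291),.06)):print(plane(t,[n],z))
E
```

```text
[[ 0.377 -0.    -0.926]
 [ 0.926 -0.001  0.377]
 [-0.001 -1.    -0.   ]]
u [-0.27400636 -0.96172788  0.        ] p [ 0.96172788 -0.27400636  0.        ]
shift(tool) [-0.1344  0.0219 -0.4255] turn [-0.1374  1.4579  0.1231] 0.447 84.2
shift(tool) [-0.1344  0.0219 -0.4255] turn [ 0.1268 -1.6756  0.1416] 0.447 96.6
[0.58851073 0.31659871 0.        ]
[[360.40908523 266.25666115]
 [289.96776101 244.75712578]]
[[0.32908891 0.24172623 0.06      ]]
[[0.64352382 0.40748508 0.045     ]]
[[0.41991121 0.45438949 0.06      ]]
```

Call:
play_rows --pt "0 0 0 -0.0137 0.146 0.0123" --pt "0 0 0 -0.0137 0.146 0.0123" --pt "0 0 0 -0.0137 0.146 0.0123" --pt "0 0 0 -0.0137 0.146 0.0123" --pt "0 0 0 -0.0137 0.146 0.0123" --pt "0 0 0 -0.0137 0.146 0.0123" --pt "0 0 0 -0.0137 0.146 0.0123" --pt "0 0 0 -0.0137 0.146 0.0123" --jaw 90

```text
time_s: 0.95
eef_pos: [0.244, 0.5994, 0.2183]
tool_rot: [0.757, -0.012, -0.004, -0.653]
ft_force: [-0.2, 1.3, 0.1]
grip_width: 0.0565
```

```bash
cat > n.py <<'E'
from h import *
from bench import state
s=state();b=np.array([.557,.206,0]);u=spout-b;u/=np.linalg.norm(u);p=np.array([-u[1],u[0],0])
print(s["time_s"],s["eef_pos"],s["grip_width"],s["ft_force"],s["joint_positions"])
A=axes(p,u,.17)
E
python3 - <<'E'
from n import *
go(s,b-u*.115+[0,0,.2],A)
E
```

```text
0.95 [0.24399027 0.59944469 0.21826703] 0.05645882492367043 [-0.19341519  1.30188426  0.05472047] [-1.31415846  0.43039177  0.1039681   1.32338951 -0.0134511   1.53603783
 -1.22592939]
shift(tool) [ 0.3483  0.0519 -0.2739] turn [-0.0194  0.265   0.0214] 0.446 15.3
```

Call:
play_rows --pt "0.036 0.002 -0.028 0 0 0" --pt "0.036 0.002 -0.028 0 0 0" --pt "0.036 0.002 -0.028 0 0 0" --pt "0.036 0.002 -0.028 0 0 0" --pt "0.036 0.002 -0.028 0 0 0" --pt "0.036 0.002 -0.028 0 0 0" --pt "0.036 0.002 -0.028 0 0 0" --pt "0.036 0.002 -0.028 0 0 0" --jaw 105

```text
time_s: 1.75
eef_pos: [0.5294, 0.3728, 0.2229]
tool_rot: [0.758, -0.008, -0.013, -0.652]
ft_force: [0.0, 1.6, 0.2]
grip_width: 0.0508
```

```bash
python3 - <<'E'
from n import *
go(s,b-u*.115+[0,0,.2],A)
E
```

```text
1.75 [0.5294304  0.37278935 0.22294314] 0.050817352115643324 [0.03092527 1.55243096 0.20684413] [-0.89900876  0.40901962  0.26281879  1.35663407 -0.00203678  1.50285625
 -0.64476235]
shift(tool) [ 0.0595  0.0294 -0.0526] turn [-0.0159  0.2825  0.0156] 0.085 16.2
```

Call:
play_rows --pt "0.03 0.015 -0.026 0 0 0" --pt "0.03 0.015 -0.026 0 0 0" --pt "0 0 0 -0.008 0.14 0.008" --pt "0 0 0 -0.008 0.14 0.008" --pt "0 0 0 0 0 0"

```text
time_s: 2.25
eef_pos: [0.5983, 0.3023, 0.1968]
tool_rot: [0.758, -0.112, 0.096, -0.635]
ft_force: [0.7, -0.2, 0.3]
grip_width: 0.0515
```

```bash
python3 - <<'E'
from n import *
from bench import capture
go(s,b-u*.115+[0,0,.018],A)
c=capture("wrist");cv2.imwrite("pics/w1.png",c["frame"]);c=capture("side");cv2.imwrite("pics/s1.png",c["frame"])
E
```

```text
2.25 [0.5982531  0.30233052 0.19677576] 0.05147616978784838 [ 0.65250562 -0.19436648  0.3467891 ] [-0.81281346  0.4873988   0.35064919  1.31745168 -0.03460757  1.48549051
 -0.78118524]
shift(tool) [-0.0142  0.174   0.042 ] turn [ 0.0065 -0.0185  0.0007] 0.18 1.1
```

View pics/s1.png

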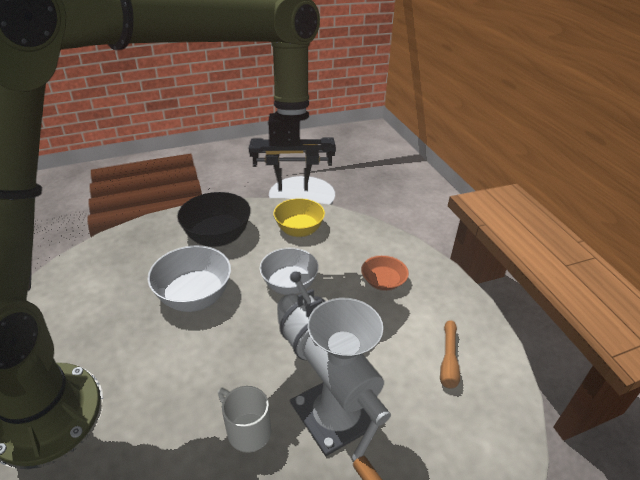

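Call:
play_rows --pt "-0.014 0 0.042 0 -0.0185 0" --pt "0 0.04 0 0 0 0" --pt "0 0.04 0 0 0 0" --pt "0 0.035 0 0 0 0" --pt "0 0.025 0 0 0 0" --pt "0 0.01 0 0 0 0"

```text
time_s: 2.95
eef_pos: [0.5877, 0.3326, 0.0416]
tool_rot: [0.756, -0.093, 0.079, -0.643]
ft_force: [-0.6, -0.2, -0.3]
grip_width: 0.0509
```

```bash
python3 - <<'E'
from n import *
from bench import capture
go(s,b-u*.115+[0,0,.018],A)
c=capture("top");crop(c,200,180,400,330,4,"pics/t2.png");c=capture("side");crop(c,200,150,400,330,4,"pics/s2.png")
E
```

```text
2.95 [0.58769022 0.33257198 0.04159483] 0.05090642193606353 [-0.63348858 -0.22513597 -0.2750343 ] [-0.82847643  0.60420608  0.30598101  1.46298324 -0.06387463  1.21550828
 -0.7821391 ]
shift(tool) [ 0.0047  0.0258 -0.0113] turn [-0.0076  0.0331  0.0057] 0.029 2.0
```

View pics/s2.png

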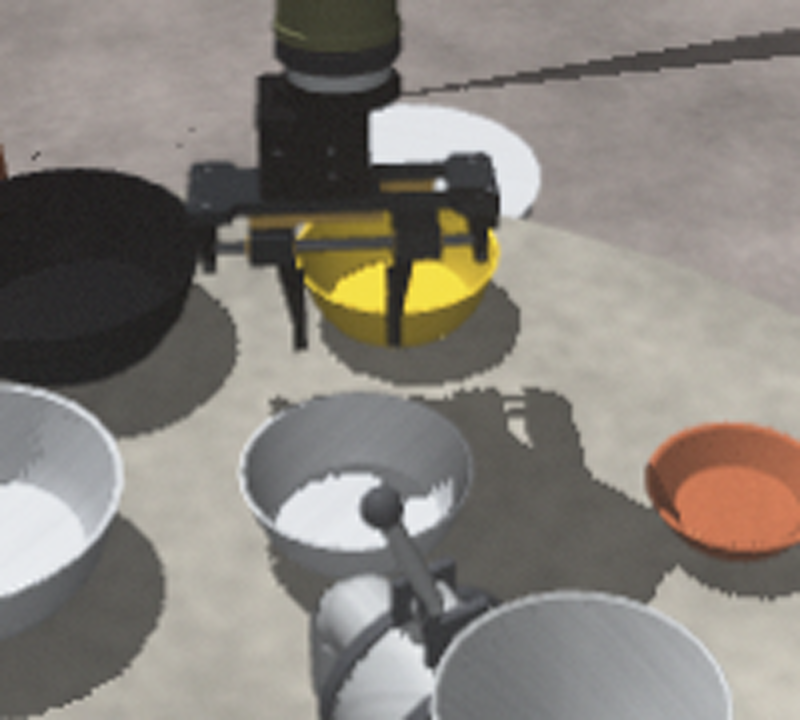

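View pics/t2.png

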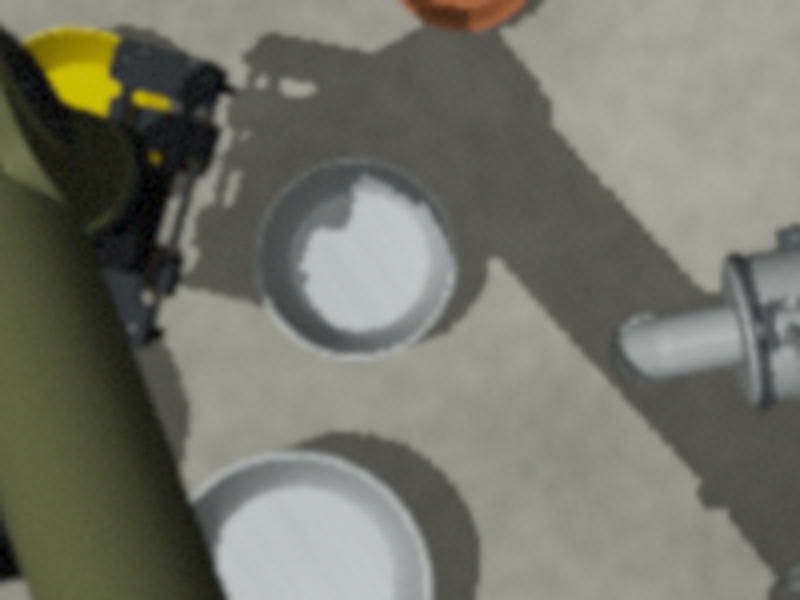

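Call:
play_rows --pt "0.005 0.012 -0.005 -0.0076 0.033 0.0057" --pt "0 0.012 -0.005 0 0 0" --pt "0 0 0 0 0 0"

```text
time_s: 3.35
eef_pos: [0.5924, 0.3192, 0.0235]
tool_rot: [0.756, -0.104, 0.092, -0.64]
ft_force: [-0.4, -1.2, -0.2]
grip_width: 0.0511
```

```bash
python3 - <<'E'
from n import *
go(s,b-u*.115+[0,0,.018],A)
go(s,b-u*.085+[0,0,.018],A)
go(s,spout-u*.09+[0,0,.018],A)
E
```

```text
3.35 [0.59238383 0.31922614 0.02347764] 0.05110228431676247 [-0.43789126 -1.22691811 -0.21769698] [-0.81674974  0.61965502  0.31416584  1.48167669 -0.07061753  1.1834595
 -0.79627468]
shift(tool) [-0.003   0.006  -0.0026] turn [-0.0054 -0.0023  0.0049] 0.007 0.4
shift(tool) [-0.003   0.0109 -0.0322] turn [-0.0054 -0.0023  0.0049] 0.034 0.4
shift(tool) [-0.0027  0.0434 -0.2278] turn [-0.0054 -0.0023  0.0049] 0.232 0.4
```

Call:
play_rows --pt "-0.003 0.006 -0.012 -0.005 -0.002 0.005" --pt "0 0.002 -0.012 0 0 0" --pt "0 0.0015 -0.01 0 0 0" --pt "0 0.0015 -0.008 0 0 0" --pt "0 0.0015 -0.008 0 0 0" --pt "0 0.0015 -0.008 0 0 0" --pt "0 0.0015 -0.008 0 0 0" --pt "0 0.0015 -0.008 0 0 0"

```text
time_s: 4.15
eef_pos: [0.5705, 0.2455, 0.0225]
tool_rot: [0.755, -0.103, 0.091, -0.641]
ft_force: [1.1, 0.7, -0.0]
grip_width: 0.0509
```

```bash
python3 - <<'E'
from n import *
from bench import capture
d=s["eef_pos"]-b;print("along",d@u,"lat",d@p)
go(s,spout-u*.09+[0,0,.018],A)
c=capture("top");crop(c,230,180,430,330,4,"pics/t3.png")
E
```

```text
4.15 [0.57045095 0.24549723 0.0224886 ] 0.05085605756811264 [ 1.08450065  0.71409483 -0.02864777] [-0.77737112  0.51682681  0.33536481  1.64445529 -0.04723201  1.11253753
 -0.72813777]
along -0.04167123034894133 lat 0.002113660207651151
shift(tool) [-0.0023  0.0293 -0.1522] turn [-0.0086  0.0002  0.0049] 0.155 0.6
```

View pics/t3.png

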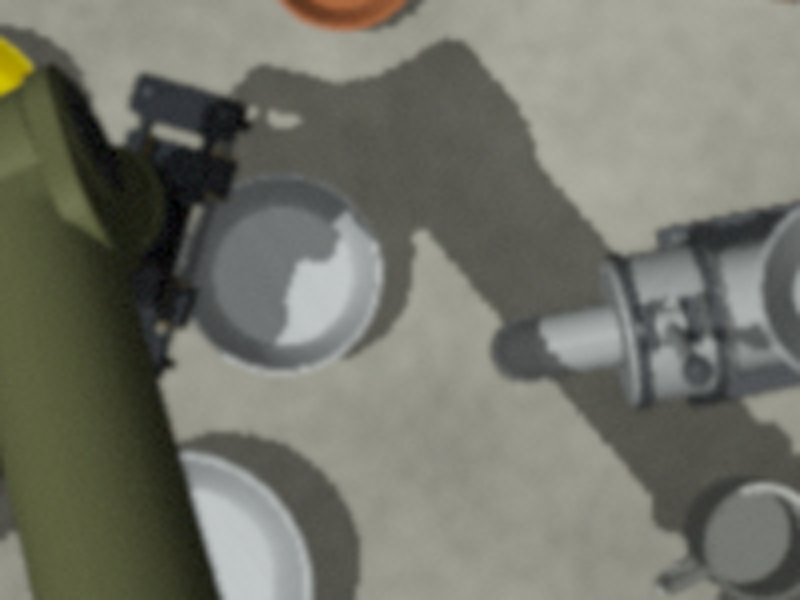

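```bash
cat >> n.py <<'E'
def cbowl(pts,x0,y0,k,c=load("top0"),z=.045):
    "least squares circle through picked rim points of a crop"
    q=[[(a+.5)/k-.5+x0,(e+.5)/k-.5+y0] for a,e in pts];P=plane(c,q,z)[:,:2]
    r=np.linalg.lstsq(np.c_[2*P,np.ones(len(P))],(P**2).sum(1),rcond=None)[0];cc=r[:2]
    print("bowl",np.round(cc,4),"r",np.round(np.sqrt(r[2]+cc@cc),4),"rel spout own x,y",np.round([(cc-spout[:2])@mx[:2],(cc-spout[:2])@my[:2]],4),"rel tcp along u",(cc-s["eef_pos"][:2])@u[:2],"lat",(cc-s["eef_pos"][:2])@p[:2]);return cc
E
python3 - <<'E'
from n import *
cbowl([(382,275),(284,175),(284,373),(360,212),(352,344),(222,200)],230,180,4)
print(A.T@mx, A.T@my, A.T@u)
E
```

```text
4.2 [0.57019976 0.24333393 0.02248227] 0.0511599987457167 [-0.25940889  0.09850689 -0.36365918] [-0.77648503  0.51603679  0.33678063  1.64618803 -0.04633346  1.11319597
 -0.72784739]
bowl [0.5467 0.1734] r 0.0677 rel spout own x,y [0.078 0.15 ] rel tcp along u 0.07368884720395877 lat -0.0034481924843557305
[ 0.88455811 -0.07891172  0.4597063 ] [-0.46643    -0.14965162  0.871807  ] [ 9.93383509e-18  1.69182349e-01 -9.85584767e-01]
```

Call:
play_rows --pt "0 0.002 -0.012 0 0 0" --pt "0 0.002 -0.012 0 0 0" --pt "0 0.002 -0.012 0 0 0" --pt "0 0.002 -0.012 0 0 0" --pt "0 0.002 -0.012 0 0 0" --pt "0 0.002 -0.012 0 0 0" --pt "0 0.002 -0.012 0 0 0" --pt "0 0.002 -0.01 0 0 0"

```text
time_s: 5.0
eef_pos: [0.542, 0.145, 0.0222]
tool_rot: [0.755, -0.104, 0.091, -0.641]
ft_force: [1.0, 0.7, 0.8]
grip_width: 0.051
```

```bash
python3 - <<'E'
from n import *
from bench import capture
d=s["eef_pos"]-spout;print("along",d@u,"lat",d@p)
go(s,spout-u*.074+[0,0,.02],A)
c=capture("top");crop(c,260,190,460,340,4,"pics/t4.png")
c=capture("side");crop(c,200,200,400,350,4,"pics/s4.png")
E
```

```text
5.0 [0.54197124 0.14497373 0.02216056] 0.051031816596331964 [0.95170834 0.67834229 0.80382009] [-0.70833601  0.39733227  0.37592894  1.82167893 -0.01091944  1.03953226
 -0.62463348]
along -0.1404713117062421 lat 0.002268013797866902
shift(tool) [-0.0023  0.0128 -0.0653] turn [-0.0086 -0.0007  0.0049] 0.067 0.6
```

View pics/t4.png

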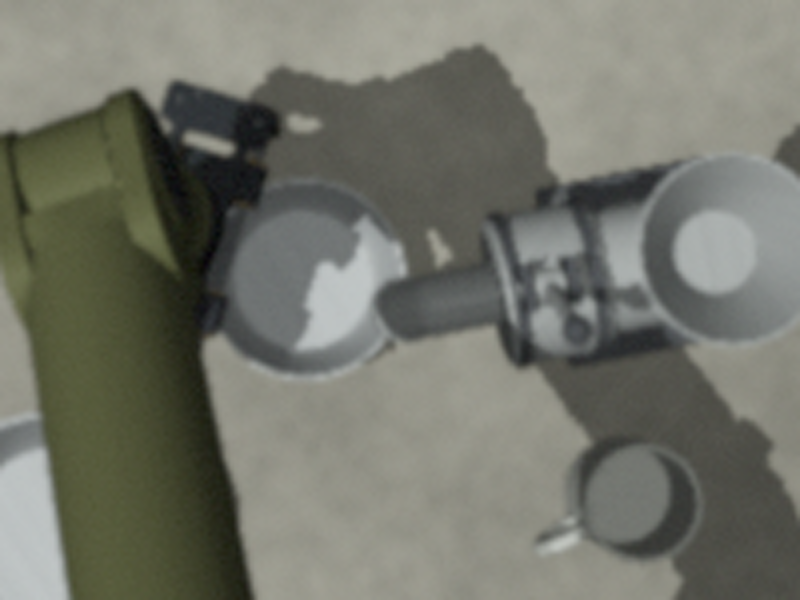

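View pics/s4.png

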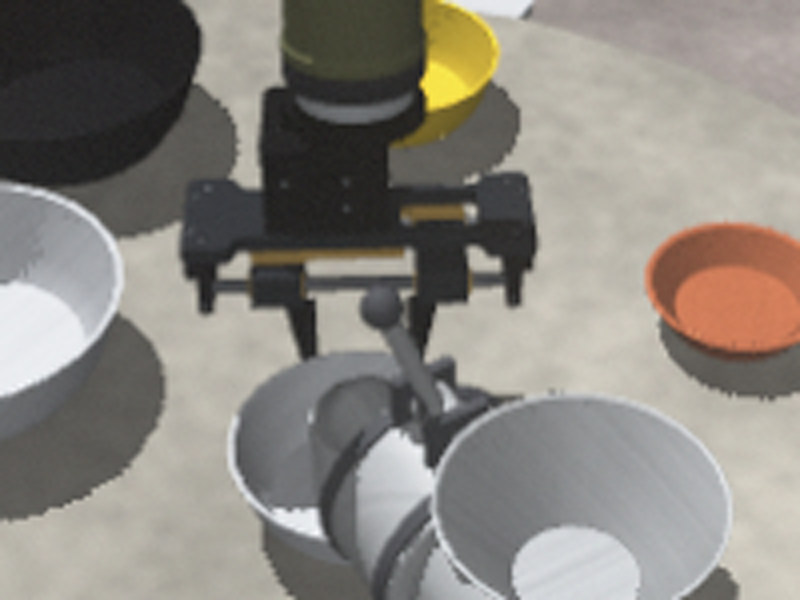

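```bash
python3 - <<'E'
from n import *
cbowl([(307,180),(312,379),(404,250),(390,345),(365,203),(244,351)],260,190,4)
E
```

```text
5.1 [0.54175881 0.14360944 0.0221153 ] 0.05128214135712198 [ 0.01093223 -0.3927891  -0.20441157] [-0.70773157  0.39737821  0.3770536   1.82213834 -0.0103578   1.04040232
 -0.62525655]
bowl [0.5171 0.0707] r 0.0677 rel spout own x,y [0.0279 0.0556] rel tcp along u 0.07691267623861416 lat -0.0037396997192530156
```

Call:
play_rows --pt "0 0.0017 -0.01 0 0 0" --pt "0 0.0017 -0.01 0 0 0" --pt "0 0.0017 -0.01 0 0 0" --pt "0 0.0015 -0.008 0 0 0" --pt "0 0.001 -0.005 0 0 0" --pt "0 0 0 0 0 0"

```text
time_s: 5.7
eef_pos: [0.5294, 0.0998, 0.0218]
tool_rot: [0.755, -0.104, 0.092, -0.641]
ft_force: [-0.3, -0.4, 0.2]
grip_width: 0.0508
```

```bash
python3 - <<'E'
from n import *
from bench import capture
d=s["eef_pos"]-spout;print("along",d@u,"lat",d@p)
c=capture("top");crop(c,260,190,460,340,4,"pics/t5.png")
c=capture("side");crop(c,200,200,400,350,4,"pics/s5.png")
E
```

```text
5.7 [0.52941481 0.09975122 0.02181354] 0.050796401738199104 [-0.32446781 -0.37061873  0.17975428] [-0.67043867  0.35018735  0.39822434  1.88833679  0.00596878  1.01062675
 -0.57030013]
along -0.09353902669133637 lat 0.002583397811776645
```

View pics/t5.png

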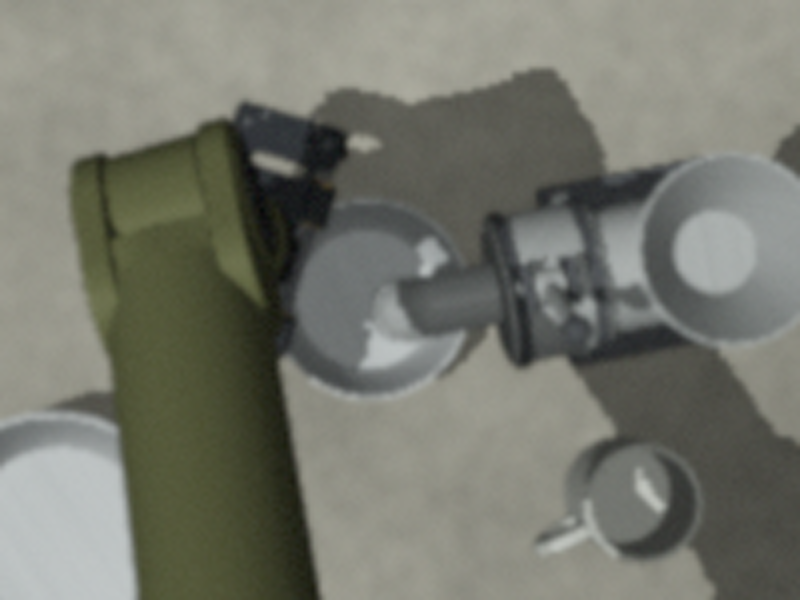

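View pics/s5.png

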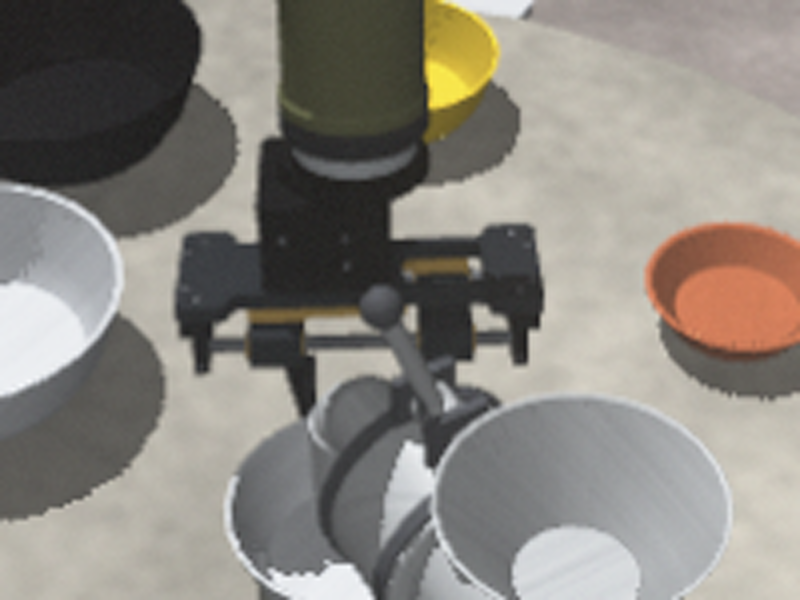

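```bash
python3 - <<'E'
from n import *
cc=cbowl([(372,201),(372,399),(440,374),(311,372),(437,225),(466,334)],260,190,4)
d=spout[:2]-cc;print(d@u[:2],d@p[:2])
E
```

```text
5.8 [0.52947903 0.10038771 0.02173756] 0.05109395326463989 [-0.63071596  0.2575354  -0.37350334] [-0.67090964  0.35076396  0.3976336   1.88769781  0.00591633  1.01089117
 -0.57059361]
bowl [0.5056 0.0266] r 0.0675 rel spout own x,y [0.0075 0.0149] rel tcp along u 0.0774871216992416 lat -0.002797344561595001
0.016681631934774285 0.0003265942303498366
```

Call:
play_rows --pt "0 0.001 -0.006 0 0 0" --pt "0 0.001 -0.005 0 0 0" --pt "0 0.0006 -0.0035 0 0 0" --pt "0 0 -0.0015 0 0 0" --pt "0 0 0 0 0 0"

```text
time_s: 6.3
eef_pos: [0.5248, 0.0848, 0.0215]
tool_rot: [0.755, -0.103, 0.091, -0.642]
ft_force: [-0.4, 1.1, 0.2]
grip_width: 0.0511
```

```bash
python3 - <<'E'
from n import *
from bench import capture
d=s["eef_pos"]-spout;print("along",d@u,"lat",d@p)
c=capture("top");crop(c,260,190,460,340,4,"pics/t6.png")
E
```

```text
6.3 [0.52479967 0.08477339 0.02146819] 0.051127145967188675 [-0.40426187  1.13116297  0.18794882] [-0.65672299  0.33494112  0.40564339  1.90981405  0.01178379  1.00090411
 -0.54882445]
along -0.07786985209421139 lat 0.0022489081154616246
```

View pics/t6.png

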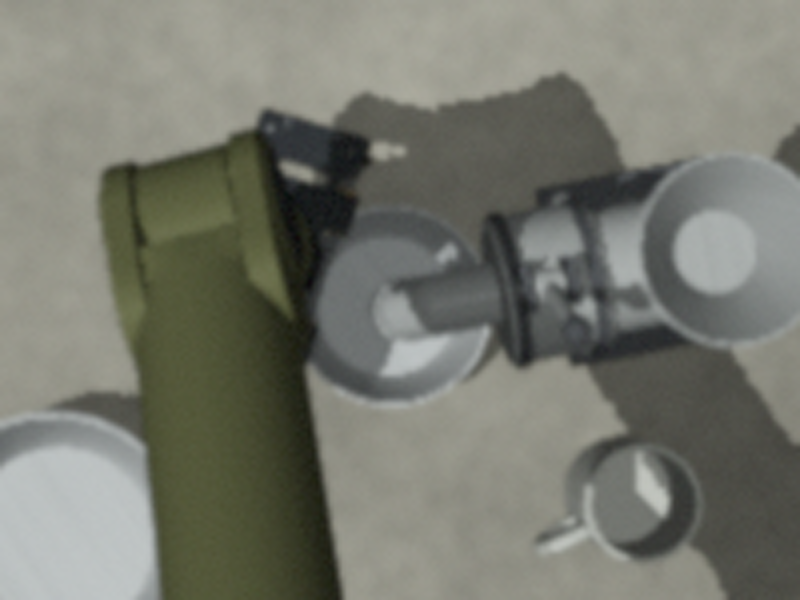

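Call:
play_rows --pt "0 -0.0015 0.01 0 0 0" --pt "0 -0.003 0.025 0 0 0" --pt "0 -0.005 0.03 0 0 0" --pt "0 -0.006 0.035 0 0 0" --pt "0 -0.04 0.02 0 0 0" --pt "0 -0.045 0.01 0 0 0" --pt "0 -0.045 0 0 0 0" --pt "0 -0.045 0 0 0 0"

```text
time_s: 7.15
eef_pos: [0.5632, 0.2453, 0.1837]
tool_rot: [0.759, -0.108, 0.085, -0.637]
ft_force: [0.8, 0.4, -0.7]
grip_width: 0.0511
```

```bash
python3 - <<'E'
from n import *
from bench import capture
c=capture("top");crop(c,260,190,460,340,4,"pics/t7.png")
c=capture("side");crop(c,200,220,400,370,4,"pics/s7.png")
E
```

```text
7.15 [0.56323643 0.24532495 0.18370912] 0.05112027382474208 [ 0.83158147  0.37407186 -0.74335122] [-0.8010344   0.37280566  0.35934702  1.49831475 -0.00349596  1.41698248
 -0.73016331]
```

View pics/t7.png

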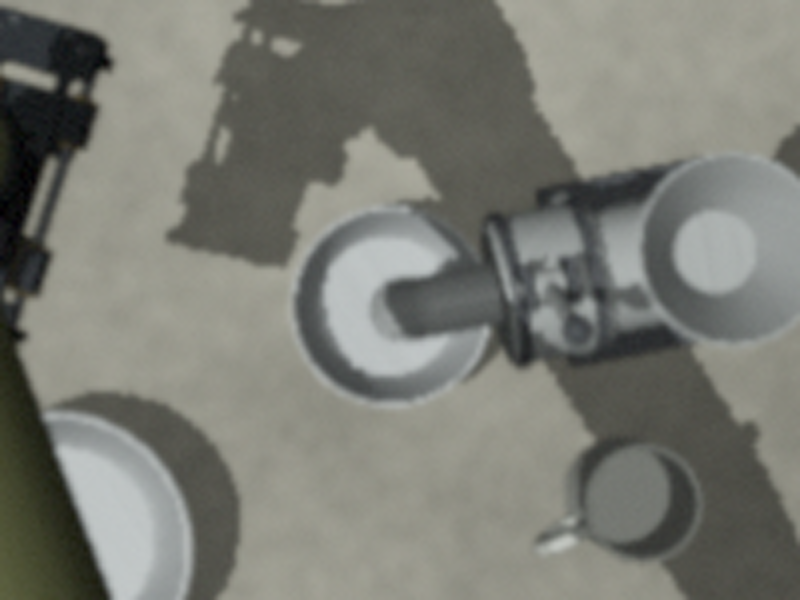

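View pics/s7.png

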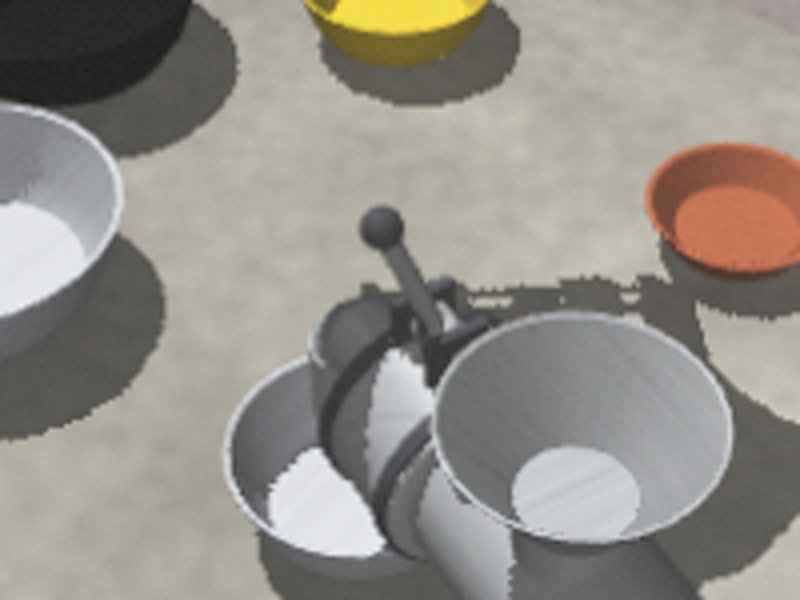

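```bash
python3 - <<'E'
from n import *
cbowl([(293,305),(391,205),(392,405),(325,236),(322,374),(459,378),(350,214)],260,190,4)
t=load("top0");print((proj(t,[[*spout[:2],.045],[*spout[:2],.085],[*(spout+.022*my)[:2],.085]])+.5-[260,190])*4)
# refine mill direction: project hopper axis, spout tip candidates
for a in(10.5,11.9,13.3):
    a=np.radians(a);y=np.array([-np.sin(a),np.cos(a)]);x=np.array([y[1],-y[0]]);H=np.array([.5394,-.1707])
    O=H+.035*y
    pts=[[*(O+.15*y),.085],[*(O+.07*y-.0274*x),.283]]
    print(np.degrees(a),O+.15*y,(proj(t,pts)+.5-[260,190])*4, proj(load("side0"),pts))
E
```

```text
7.25 [0.56698199 0.24826831 0.18939073] 0.05114124213203276 [ 1.46699697  0.85567024 -0.2028655 ] [-0.80147019  0.36842991  0.35933916  1.49095872 -0.00398901  1.41511601
 -0.72994212]
bowl [0.5024 0.0143] r 0.0684 rel spout own x,y [0.0018 0.0035] rel tcp along u 0.2427412665663874 lat 0.001992813944388387
[[398.92593883 307.03850609]
 [403.63634092 307.0266446 ]
 [371.32862433 312.91571486]]
10.5 [0.50568643 0.01120216] [[402.75671467 300.44017031]
 [576.27867373 324.84373908]] [[291.388975   321.554741  ]
 [296.67552286 278.22170604]]
11.9 [0.50125223 0.01032416] [[403.89683263 307.10535166]
 [578.19136445 329.07950771]] [[289.38037128 322.38886587]
 [295.45728378 279.01361272]]
13.3 [0.4968408  0.00933809] [[405.19876008 313.74214312]
 [580.20552658 333.26724254]] [[287.3912232  323.26203418]
 [294.26260506 279.82845764]]
```

```bash
python3 - <<'E'
from n import *
go(s,spout-u*.135+[0,0,.19],A)
go(s,spout-u*.125+[0,0,.021],A)
E
```

```text
7.25 [0.56698199 0.24826831 0.18939073] 0.05114124213203276 [ 1.46699697  0.85567024 -0.2028655 ] [-0.80147019  0.36842991  0.35933916  1.49095872 -0.00398901  1.41511601
 -0.72994212]
shift(tool) [ 0.0015  0.0178 -0.1102] turn [-0.0043  0.0041  0.0006] 0.112 0.3
shift(tool) [ 0.0015  0.1862 -0.0922] turn [-0.0043  0.0041  0.0006] 0.208 0.3
```

Call:
play_rows --pt "0.0015 0.037 -0.02 0 0 0" --pt "0 0.037 -0.02 0 0 0" --pt "0 0.037 -0.018 0 0 0" --pt "0 0.035 -0.015 0 0 0" --pt "0 0.02 -0.01 0 0 0" --pt "0 0 0 0 0 0"

```text
time_s: 7.85
eef_pos: [0.5397, 0.146, 0.0346]
tool_rot: [0.755, -0.1, 0.087, -0.642]
ft_force: [-0.4, -0.8, -0.5]
grip_width: 0.0513
```

```bash
python3 - <<'E'
from n import *
d=s["eef_pos"]-spout;print("along",d@u,"lat",d@p)
go(s,spout-u*.09+[0,0,.021],A)
E
```

```text
7.85 [0.53967301 0.14604969 0.03464563] 0.051330136098863985 [-0.35055449 -0.81181737 -0.46562255] [-0.71521299  0.37694822  0.37918937  1.81921809 -0.00488182  1.0612457
 -0.61867123]
along -0.1408763681312147 lat -0.0002370811684798211
shift(tool) [-0.0004  0.0216 -0.048 ] turn [-0.0094  0.01    0.0051] 0.053 0.8
```

Call:
play_rows --pt "0 0.015 -0.008 -0.009 0.01 0.005" --pt "0 0.003 -0.015 0 0 0" --pt "0 0.0017 -0.012 0 0 0" --pt "0 0.001 -0.007 0 0 0" --pt "0 0 0 0 0 0"

```text
time_s: 8.35
eef_pos: [0.5292, 0.1027, 0.0226]
tool_rot: [0.757, -0.104, 0.09, -0.639]
ft_force: [-0.3, 0.9, 0.7]
grip_width: 0.0511
```

```bash
python3 - <<'E'
from n import *
d=s["eef_pos"]-spout;print("along",d@u,"lat",d@p)
go(s,spout-u*.0742+[0,0,.021],A)
E
```

```text
8.35 [0.52917082 0.10269859 0.02258882] 0.051128058659086505 [-0.32192167  0.88658911  0.70242429] [-0.67876968  0.35458766  0.39995639  1.88201113  0.00779066  1.01926184
 -0.57588129]
along -0.09630673709044303 lat 0.0015411395082147517
shift(tool) [-0.0016  0.0052 -0.0215] turn [-0.0027  0.0011  0.0034] 0.022 0.3
```

Call:
play_rows --pt "-0.0012 0.0015 -0.007 0 0 0" --pt "0 0.0012 -0.007 0 0 0" --pt "0 0.0008 -0.004 0 0 0" --pt "0 0.0005 -0.002 0 0 0" --pt "0 0 0 0 0 0"

```text
time_s: 8.85
eef_pos: [0.5237, 0.0835, 0.0237]
tool_rot: [0.755, -0.102, 0.091, -0.641]
ft_force: [0.5, 0.0, -0.5]
grip_width: 0.0513
```

```bash
python3 - <<'E'
from n import *
d=s["eef_pos"]-spout;print("along",d@u,"lat",d@p)
E
```

```text
8.85 [0.52367843 0.08354417 0.02374527] 0.051255764800574165 [ 0.50996814  0.02998071 -0.46617571] [-0.66178912  0.3298463   0.41031972  1.91180827  0.01592136  1.00464583
 -0.55064825]
along -0.07638045088991392 lat 0.001507391263646334
```

Call:
play_rows --pt "0 0.0005 -0.002 0 0 0" --pt "0 0 0 0 0 0"

```text
time_s: 9.05
eef_pos: [0.5234, 0.0822, 0.0236]
tool_rot: [0.755, -0.102, 0.091, -0.641]
ft_force: [-0.4, 0.1, 0.3]
grip_width: 0.0512
```

```bash
python3 - <<'E'
from n import *
d=s["eef_pos"]-spout;print("along",d@u,"lat",d@p)
E
```

```text
9.05 [0.52335662 0.08220956 0.02363803] 0.051217986694720066 [-0.359097    0.05668863  0.28955454] [-0.66020927  0.32820975  0.41089255  1.91411203  0.01616151  1.00287105
 -0.54781803]
along -0.07500873361549315 lat 0.0015635930857900665
```

Retreat and check.

Call:
play_rows --pt "0 -0.0015 0.01 0 0 0" --pt "0 -0.003 0.025 0 0 0" --pt "0 -0.005 0.03 0 0 0" --pt "0 -0.006 0.035 0 0 0" --pt "0 -0.04 0.02 0 0 0" --pt "0 -0.045 0.01 0 0 0" --pt "0 -0.045 0 0 0 0" --pt "0 -0.045 0 0 0 0" --jaw 255

```text
time_s: 9.85
eef_pos: [0.5614, 0.2447, 0.1856]
tool_rot: [0.759, -0.106, 0.085, -0.637]
ft_force: [0.7, 0.5, 0.3]
grip_width: 0.0015
```

```bash
python3 - <<'E'
from n import *
from bench import capture
c=capture("top");crop(c,260,190,460,340,4,"pics/t8.png")
E
```

```text
9.85 [0.56136299 0.24468125 0.18561817] 0.0015053991653124104 [0.71669651 0.50956242 0.32782587] [-8.05812798e-01  3.66706818e-01  3.62245129e-01  1.50263485e+00
 -1.15663176e-03  1.41774628e+00 -7.29619743e-01]
```

View pics/t8.png

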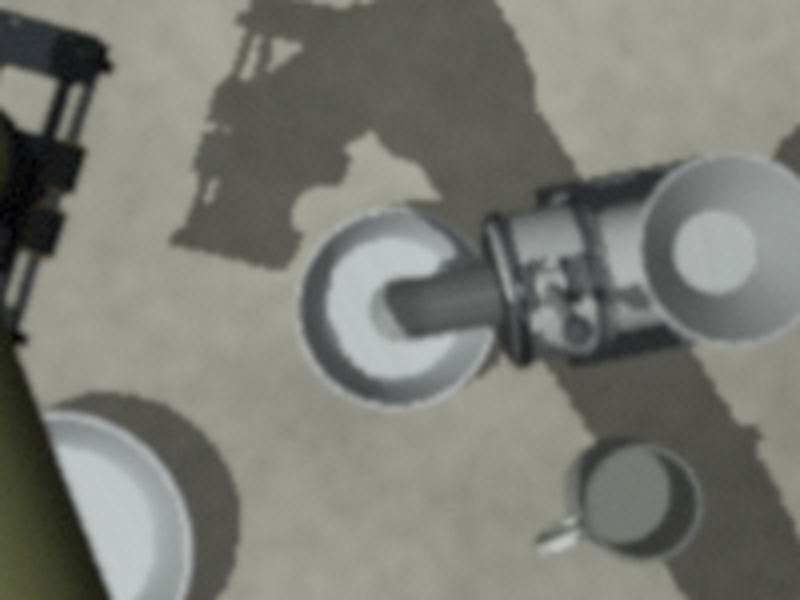

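The bowl rim is now centred at about (398,307) in the crop; the spout's centre projects to (399,307), so it stands centred to about 1 mm. Now the lever.

```bash
cat >> n.py <<'E'
O=spout-.15*my
def L(x,z,y=.07): return O+y*my+x*mx+[0,0,z]
B=axes(mx,[0,0,-1],0.)
E
python3 - <<'E'
from n import *
print(L(-.081,.268),L(-.0274,.283))
cbowl([(298,308),(395,207),(396,408),(330,238),(327,377),(464,380),(352,216)],260,190,4)
go(s,L(-.081,.40),A);go(s,L(-.081,.40),B)
E
```

```text
9.9 [0.56491324 0.24854367 0.19399845] 0.0012067024603523283 [3.11301317 2.34200408 4.83150749] [-0.80689172  0.36130844  0.36183702  1.49098993 -0.00160392  1.42125081
 -0.72973515]
[ 0.43853711 -0.08448326  0.268     ] [ 0.49098519 -0.07343071  0.283     ]
bowl [0.501  0.0109] r 0.0687 rel spout own x,y [-0.0002  0.0004] rel tcp along u 0.24606371297379218 lat 0.0036725376456897066
shift(tool) [-0.0327 -0.1447 -0.3838] turn [-0.0043  0.007   0.0022] 0.411 0.5
shift(tool) [-0.0327 -0.1447 -0.3838] turn [ 0.1628 -0.477  -0.0387] 0.411 29.0
```

Call:
play_rows --pt "0 -0.045 0 0 0 0" --pt "0 -0.045 -0.005 0 0 0" --pt "0 -0.045 -0.01 0 0 0" --pt "0 -0.045 -0.01 0 0 0" --pt "0 0 0 0.041 -0.119 -0.0097" --pt "0 0 0 0.041 -0.119 -0.0097" --pt "0 0 0 0.041 -0.119 -0.0097" --pt "0 0 0 0.041 -0.119 -0.0097"

```text
time_s: 10.7
eef_pos: [0.5648, 0.264, 0.3786]
tool_rot: [-0.699, -0.086, 0.081, 0.706]
ft_force: [0.0, -0.1, -0.0]
grip_width: 0.0005
```

```bash
python3 - <<'E'
from n import *
go(s,L(-.081,.38),B)
E
```

```text
10.7 [0.56478474 0.26402241 0.37860595] 0.0004960303264533501 [ 0.04739525 -0.09801464 -0.01763816] [-0.72057402  0.23535804  0.31130389  1.26398446 -0.07893114  1.6442224
 -0.18726544]
shift(tool) [-0.2044 -0.0056 -0.3092] turn [-0.0088  0.0288  0.0071] 0.371 1.8
```

Call:
play_rows --pt "-0.0255 -0.001 -0.0385 -0.009 0.029 0.007" --pt "-0.0255 -0.001 -0.0385 0 0 0" --pt "-0.0255 -0.001 -0.0385 0 0 0" --pt "-0.0255 -0.001 -0.0385 0 0 0" --pt "-0.0255 -0.001 -0.0385 0 0 0" --pt "-0.0255 -0.001 -0.0385 0 0 0" --pt "-0.0255 -0.001 -0.0385 0 0 0" --pt "-0.0255 -0.001 -0.0385 0 0 0"

```text
time_s: 11.5
eef_pos: [0.4285, -0.082, 0.3822]
tool_rot: [-0.702, -0.079, 0.08, 0.703]
ft_force: [0.7, -0.6, -0.1]
grip_width: 0.0007
```

```bash
python3 - <<'E'
from n import *
go(s,L(-.081,.38),B)
go(s,L(-.081,.269),B)
E
```

```text
11.5 [ 0.42854776 -0.08200925  0.38217528] 0.000701969711635631 [ 0.70730808 -0.57627064 -0.08851908] [-0.50562563 -0.219475    0.52265774  1.67154346  0.10870755  1.66263698
  0.24103237]
shift(tool) [ 0.0092  0.0022 -0.0046] turn [-0.0011  0.017  -0.002 ] 0.011 1.0
shift(tool) [ 0.0094  0.1132 -0.0048] turn [-0.0011  0.017  -0.002 ] 0.114 1.0
```

Call:
play_rows --pt "0.009 0.02 -0.005 0 0.017 0" --pt "0 0.03 0 0 0 0" --pt "0 0.03 0 0 0 0" --pt "0 0.02 0 0 0 0" --pt "0 0.012 0 0 0 0" --pt "0 0 0 0 0 0"

```text
time_s: 12.1
eef_pos: [0.4383, -0.0919, 0.2692]
tool_rot: [-0.703, -0.07, 0.066, 0.705]
ft_force: [0.2, 1.0, -0.3]
grip_width: 0.0004
```

```bash
python3 - <<'E'
from n import *
from bench import capture
go(s,L(-.081,.269),B);go(s,L(-.051,.269),B)
c=capture("top");crop(c,330,190,480,300,5,"pics/t9.png")
c=capture("side");crop(c,200,200,400,350,4,"pics/s9.png")
E
```

```text
12.1 [ 0.43829557 -0.09189304  0.26921497] 0.0004261753696635427 [ 0.21129583  0.96414654 -0.32089288] [-0.48560374 -0.18969017  0.56096497  1.86940755  0.09822765  1.42834561
  0.24697323]
shift(tool) [0.0017 0.0002 0.0072] turn [-0.0016 -0.0145  0.0063] 0.007 0.9
shift(tool) [0.0317 0.0004 0.0077] turn [-0.0016 -0.0145  0.0063] 0.033 0.9
```

View pics/s9.png

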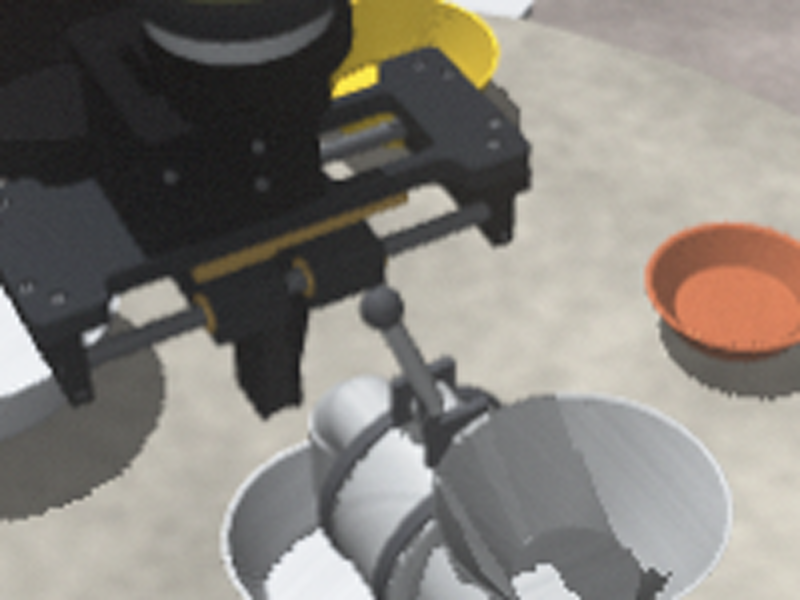

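View pics/t9.png

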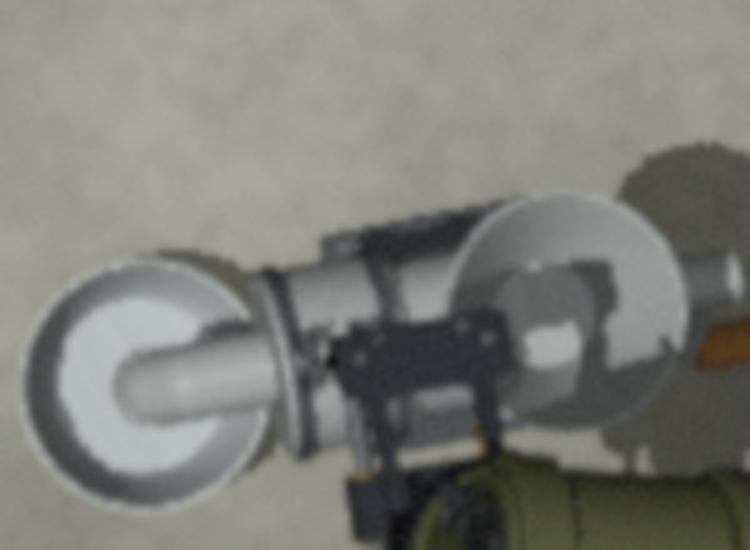

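Call:
play_rows --pt "0.008 0 0.0075 -0.0016 -0.0145 0.006" --pt "0.008 0 0 0 0 0" --pt "0.006 0 0 0 0 0" --pt "0 0 0 0 0 0"

```text
time_s: 12.6
eef_pos: [0.464, -0.0782, 0.2749]
tool_rot: [0.703, 0.078, -0.071, -0.703]
ft_force: [-0.7, -0.5, -0.2]
grip_width: 0.0004
```

```bash
python3 - <<'E'
from n import *
d=s["eef_pos"]-O;print("own",d@mx,d@my,d[2])
go(s,L(-.01,.271),B)
E
```

```text
12.6 [ 0.46404959 -0.07818382  0.27486066] 0.0004358017221951591 [-0.69389227 -0.48275377 -0.21876777] [-0.50140394 -0.13257445  0.56201169  1.81821996  0.07056745  1.42659464
  0.25811773]
own -0.05473683178169926 0.07090327942775239 0.2748606578834646
shift(tool) [ 0.0447  0.0043 -0.001 ] turn [0.0019 0.0033 0.0093] 0.045 0.6
```

Call:
play_rows --pt "0.008 0.003 0 0 0 0.009" --pt "0.008 0.001 0 0 0 0" --pt "0.008 0 0 0 0 0" --pt "0.008 0 0 0 0 0" --pt "0.006 0 0 0 0 0"

```text
time_s: 13.1
eef_pos: [0.5026, -0.0708, 0.2718]
tool_rot: [0.704, 0.073, -0.074, -0.702]
ft_force: [-0.5, 0.5, 0.5]
grip_width: 0.0003
```

```bash
python3 - <<'E'
from n import *
from bench import capture
d=s["eef_pos"]-O;print("own",d@mx,d@my,d[2])
c=capture("side");crop(c,200,200,400,350,4,"pics/s10.png")
E
```

```text
13.1 [ 0.50256631 -0.07084302  0.27180906] 0.0003153358930449543 [-0.53012151  0.45390155  0.50987078] [-0.50283084 -0.02281956  0.58436679  1.73958808  0.01506407  1.42212239
  0.2887439 ]
own -0.015534175240607831 0.07014400412460778 0.2718090631962372
```

View pics/s10.png

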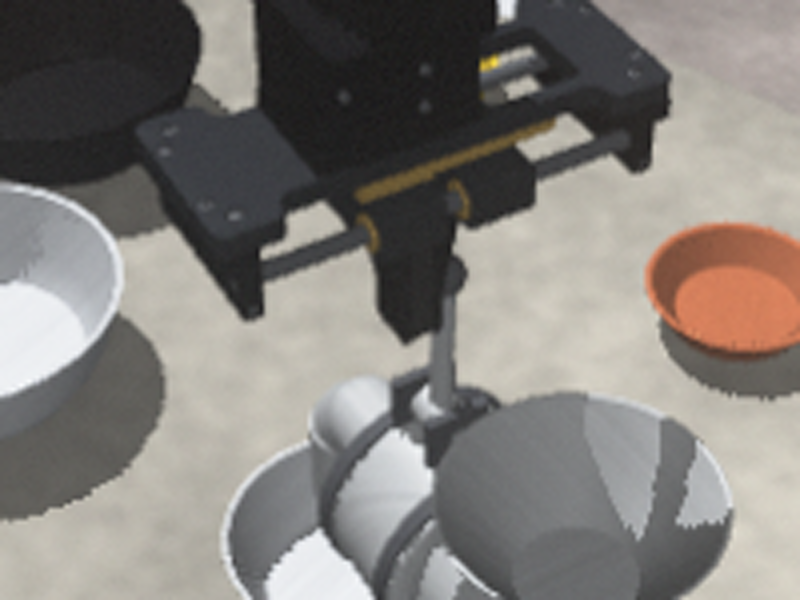

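The side picture shows the lever near upright against the finger, with the ball at about (455,272) in the crop. I push on.

Call:
play_rows --pt "0.008 0 0 0 0 0" --pt "0.008 0 0 0 0 0" --pt "0.004 0 0 0 0 0" --pt "0 0 0 0 0 0" --pt "0 0 0 0 0 0"

```text
time_s: 13.65
eef_pos: [0.5257, -0.0655, 0.2713]
tool_rot: [0.704, 0.074, -0.074, -0.702]
ft_force: [-0.1, 0.0, -0.3]
grip_width: 0.0003
```

```bash
python3 - <<'E'
from n import *
from bench import capture
d=s["eef_pos"]-O;print("own",d@mx,d@my,d[2])
c=capture("side");crop(c,200,200,400,350,4,"pics/s11.png")
E
```

```text
13.65 [ 0.52570911 -0.06547246  0.27130697] 0.0002526717035427964 [-0.05190913  0.0300753  -0.25639475] [-0.50022945  0.03408896  0.59121574  1.69361901 -0.01622826  1.41887097
  0.30387844]
own 0.008218693673996628 0.07062700327317507 0.2713069679760116
```

View pics/s11.png

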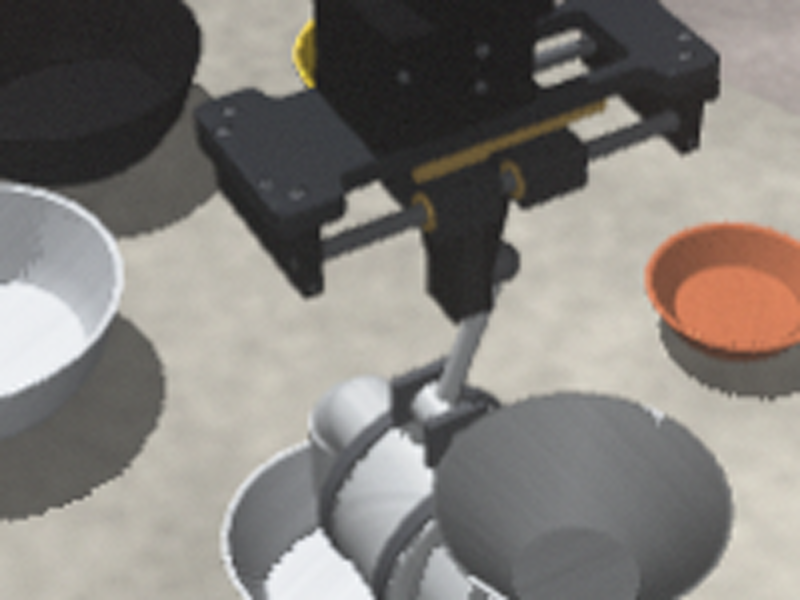

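Call:
play_rows --pt "-0.015 0 0 0 0 0" --pt "-0.025 0 0 0 0 0" --pt "-0.02 -0.02 0 0 0 0" --pt "-0.005 -0.04 0 0 0 0" --pt "0 -0.045 0 0 0 0" --pt "0 -0.03 0 0 0 0" --pt "0 0 0.045 0 0 0" --pt "0 0 0.045 0 0 0"

```text
time_s: 14.5
eef_pos: [0.4383, 0.003, 0.4114]
tool_rot: [0.704, 0.069, -0.068, -0.703]
ft_force: [-0.0, 1.2, -0.8]
grip_width: 0.0008
```

Call:
play_rows --pt "0 0 0.045 0 0 0" --pt "0 0 0.045 0 0 0" --pt "0.01 0 0.045 0 0 0" --pt "0.01 0 0.045 0 0 0" --pt "0.01 0 0.045 0 0 0" --pt "0.01 0 0.04 0 0 0" --pt "0 0 0 0 0 0" --pt "0 0 0 0 0 0"

```text
time_s: 15.3
eef_pos: [0.4206, 0.2846, 0.4141]
tool_rot: [-0.702, -0.073, 0.069, 0.705]
ft_force: [-0.4, -0.3, -0.5]
grip_width: 0.0005
```

```bash
python3 - <<'E'
from n import *
from bench import capture
import pickle
for n in("top","side"):
    c=capture(n);cv2.imwrite(f"pics/{n}9.png",c["frame"]);pickle.dump(c,open(f"{n}9.pkl","wb"))
crop(c,200,220,400,370,4,"pics/s12.png");crop(load("top9"),260,190,460,340,4,"pics/t12.png")
E
```

```text
15.3 [0.42064845 0.28460219 0.41412912] 0.0005231972309114223 [-0.37510195 -0.27404498 -0.54581221] [-7.77781539e-01 -1.45762299e-02  1.29129739e-01  1.45709434e+00
  1.63233989e-03  1.69078981e+00 -4.47327522e-01]
```

View pics/s12.png

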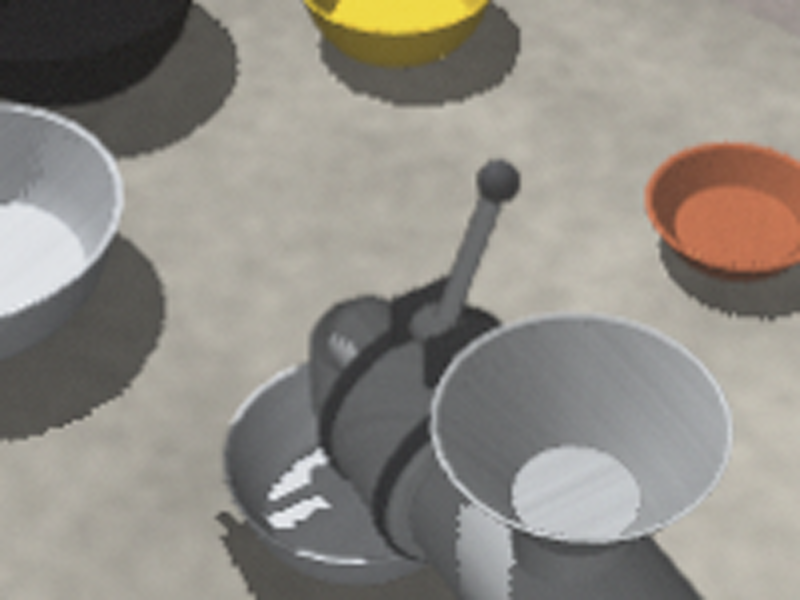

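View pics/t12.png

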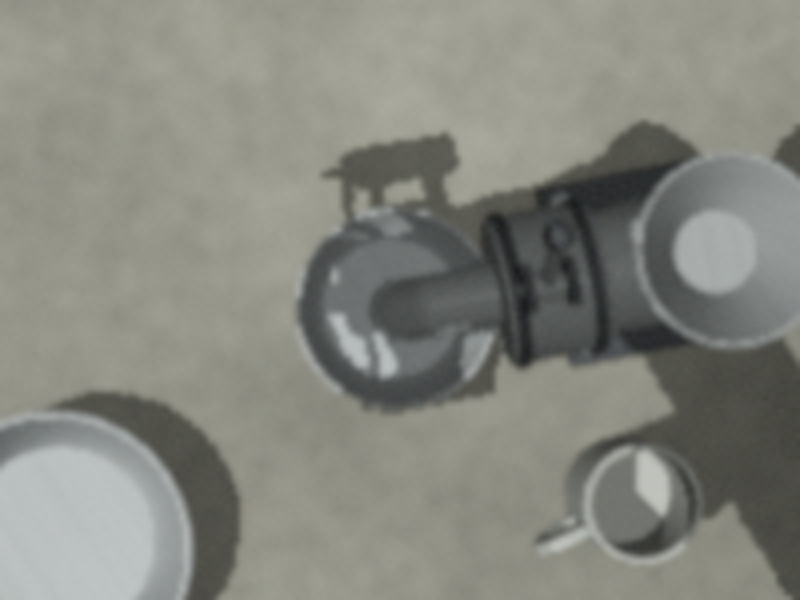

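View pics/top9.png

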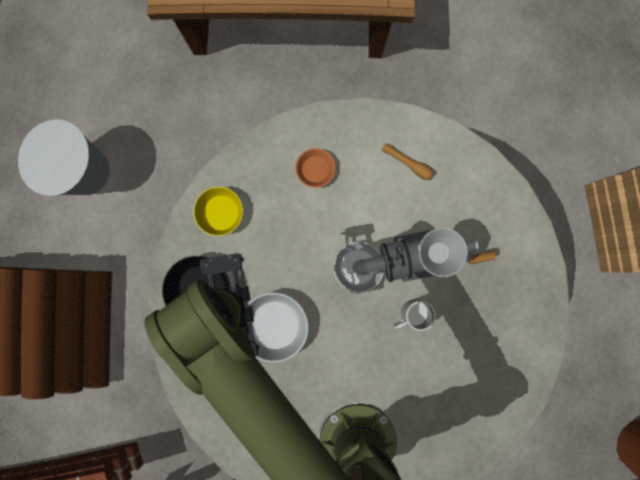

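```bash
python3 - <<'E'
from n import *
t=load("top9");S=load("side9")
P,e=tri(t,[(558.5)/4-.5+260,(234.5)/4-.5+190],S,[(498.5)/4-.5+200,(181.5)/4-.5+220]);d=P-O
print(P,e,"own",d@mx,d@my,d[2])
cbowl([(298,308),(395,207),(330,238),(327,377),(464,380)],260,190,4)
from bench import hand_in
print(hand_in())
E
```

```text
15.4 [0.42055757 0.28412458 0.41416637] 1.7657182815473938e-05 [-0.34009361  0.01993384 -0.47838826] [-7.77155994e-01 -1.55592687e-02  1.29635698e-01  1.45798039e+00
  9.00223652e-04  1.69054308e+00 -4.47306831e-01]
[ 0.54425841 -0.06035617  0.28727872] 0.0004105354108595336 own 0.027424350619204833 0.07180839517760554 0.28727872071026445
bowl [0.5008 0.011 ] r 0.0682 rel spout own x,y [-0.0003  0.0006] rel tcp along u 0.24067970916526743 lat 0.15205695804063155
the job is handed in; nothing more can be done
None
```

The bowl now stands centred under the spout. After that I pushed the release lever over its centre, and it snapped to its open stop. The job was handed in at 15.4 s.

- **Bowl:** I pushed the small aluminium bowl along the slab with two half-open fingertips. The first push left it about 4 mm short, so I nudged it once more. After that nudge, my circle fit put its centre within about 1 mm of the spout's centre. In the final top view the rim was partly in shadow; the points I picked there mostly repeat the earlier ones, so that fit is only a rough repeat.
- **Lever:** The ball measured at the mill's own x +27.4 mm, as expected for the open stop. Its measured height was 287 mm against an expected 283 mm; it also read about 6 mm high before the push, so this looks like measurement bias.
- **Everything else:** In the last top picture the dish, mug and pestle look unmoved. I compared them by eye and did not measure them. The arm stood clear at z 0.41 m with no contact force beyond noise.

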